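Change over the locking pliers on a plaster bar

TASK

The plaster bar on the carving board is held only by the left locking pliers (left as the robot sees it, its +y side). Change it over so that its left end is free to carve: first squeeze the two handles of the right pliers together until they snap over centre and lock on the bar, then pull the release lever of the left pliers so that they let go and spring fully open. The board lies loose on the bench and must stay where it is, to within about 5 mm: squeeze and pull with a light hand, never let the bar go unheld or shift on the board, and leave the other things alone.

Things in the scene. Friction and masses are not known exactly. Their poses are not given: they have to be found in the camera images.
- fixture: Plywood carving board with its pliers, 150 (x) by 330 (y) by 18 mm, 2 kg, loose on the table (slides under about 9 N, turns under 6 to 7 N at a handle's end); origin centre of its underside, z up; turned up to 0.2 rad. A rest in its middle carries the bar. Mirror-image locking pliers, jaws inwards, handles out past its ends: left +y, right -y, jaw pivots (18, +-95, 68) mm. Free handles on +x side.
- bar_center (a point): Centre of the loose plaster bar, 36 mm (x) by 150 mm (y) by 40 mm high, 0.24 to 0.38 kg, lying along the board's y axis on the rest (its top 88 mm above the table); its ends stand in the jaws of both pliers and touch the bolted jaws.
- left_pivot (a point): Left pliers: plain steel locking C-clamp pliers bolted to the board on their side, 60 to 76 mm above the table; handles and jaws move in a level plane. This point is the jaw pivot; the handles run out to +y from it. The -x handle, with a knurled adjusting screw (15 mm across, ends 140 mm out, already set), is part of the board; its pedestal and foot end 61 mm out.
- left_squeeze (a point): Place to squeeze: outer (+x) face of the left free handle, about 82 mm out from the jaw pivot, mid height. Handle 13 mm wide, 16 mm high, ends 131 mm out. In the fixture's frame (51, 178, 68) mm when locked, (73, 175, 68) mm open: it closes towards -x. Below it is only the table or the 18 mm board.
- left_back (a point): Outer (-x) face of the left bolted handle, opposite left_squeeze: (8.5, 177, 68) mm in the fixture's frame. Across both handles, from here to left_squeeze: 65 mm open, 43 mm locked. It does not move in the board's frame, only the free handle comes to it.
- left_handle (a joint): Left free handle, rad: about 0.05 locked, 0.51 wide open (light spring). Closing it takes 2 to 3 N until the pad meets the bar at about 0.38, then up to 15 N around 0.25, then less; at about 0.09 it goes over centre, snaps to its stop and stays. Squeezing it with over 40 N would bend it.
- left_lever_tail (a point): Centre of the left release lever's tail: an upright round end, 10 mm across, 22 mm high, 40 mm beyond the free handle's end, at (38, 267, 68) mm in the fixture's frame when locked. Its flat stem (6 mm wide) runs back to the handle. It is pulled towards fixture +x, away from the bolted side. 30 mm beyond the screw's end; free on both sides.
- left_lever (a joint): Left release lever, rad: 0 at rest (light return spring), 0.35 at its stop. On locked pliers a pull of 2 to 3 N at the tail turns it to about 0.1 while the tail moves 10 to 20 mm to fixture +x; then the handle lets go and springs open by itself, the tail swinging out to about (89, 262) mm in the fixture's frame.
- left_jaw (a joint): Left moving jaw, rad: about 0.055 locked on the bar, 0.20 wide open (pad 2 to 4 mm off the bar). It follows the handle.
- left_pad: Rubber-faced pad (16 x 22 mm) on the left moving jaw, origin at the centre of the face that presses the bar's +x side, about 20 mm in from the bar's end. Presses with about 55 N when locked.
- right_pivot (a point): Right pliers: plain steel locking C-clamp pliers bolted to the board on their side, 60 to 76 mm above the table; handles and jaws move in a level plane. This point is the jaw pivot; the handles run out to -y from it. The -x handle, with a knurled adjusting screw (15 mm across, ends 140 mm out, already set), is part of the board; its pedestal and foot end 61 mm out.
- right_squeeze (a point): Place to squeeze: outer (+x) face of the right free handle, about 82 mm out from the jaw pivot, mid height. Handle 13 mm wide, 16 mm high, ends 131 mm out. In the fixture's frame (51, -178, 68) mm when locked, (73, -175, 68) mm open: it closes towards -x. Below it is only the table or the 18 mm board.
- right_back (a point): Outer (-x) face of the right bolted handle, opposite right_squeeze: (8.5, -177, 68) mm in the fixture's frame. Across both handles, from here to right_squeeze: 65 mm open, 43 mm locked. It does not move in the board's frame, only the free handle comes to it.
- right_handle (a joint): Right free handle, rad: about 0.05 locked, 0.51 wide open (light spring). Closing it takes 2 to 3 N until the pad meets the bar at about 0.38, then up to 15 N around 0.25, then less; at about 0.09 it goes over centre, snaps to its stop and stays. Squeezing it with over 40 N would bend it.
- right_lever_tail (a point): Centre of the right release lever's tail: an upright round end, 10 mm across, 22 mm high, 40 mm beyond the free handle's end, at (38, -267, 68) mm in the fixture's frame when locked. Its flat stem (6 mm wide) runs back to the handle. It is pulled towards fixture +x, away from the bolted side. 30 mm beyond the screw's end; free on both sides.
- right_lever (a joint): Right release lever, rad: 0 at rest (light return spring), 0.35 at its stop. On locked pliers a pull of 2 to 3 N at the tail turns it to about 0.1 while the tail moves 10 to 20 mm to fixture +x; then the handle lets go and springs open by itself, the tail swinging out to about (89, -262) mm in the fixture's frame.
- right_jaw (a joint): Right moving jaw, rad: about 0.055 locked on the bar, 0.20 wide open (pad 2 to 4 mm off the bar). It follows the handle.
- right_pad: Rubber-faced pad (16 x 22 mm) on the right moving jaw, origin at the centre of the face that presses the bar's +x side, about 20 mm in from the bar's end. Presses with about 55 N when locked.
- plaster_cube_center (a point): Bystander: a plaster cube, 60 mm; its centre.
- cup: Bystander: an unglazed clay cup, 68 mm across, 70 mm high; origin at its underside.
- jar: Bystander: a small capped glass jar, 56 mm across, 70 mm high; origin at its underside.
There are look-alikes about, which are no part of the job. There is more than one size of the part that bears bar_center; the job needs the smallest.

How it is judged:
On the way, in this order (a step that is already met when the one before it is completed fails the run):
1. the right pliers are locked over centre on the bar while the left ones still hold it (value of joint each of right_handle, left_handle below 0.08 rad and contact force between right_pad and bar above 25 N), for 0.2 s.
2. the left release lever is pulled while the left handle is still shut (value of joint left_lever above 0.04 rad and value of joint left_handle below 0.2 rad).
At the end, for the whole second after the job is handed in: Right pliers locked (handle under 0.08 rad), their pad pressing the bar with over 25 N; left pliers open (handle over 0.45, jaw over 0.17 rad), lever back (under 0.05 rad); both bolted handles within 7 mm of their start; bar centred on the board within 4 mm across and 8 mm along (value of joint right_handle below 0.08 rad and contact force between right_pad and bar above 25 N and value of joint left_handle above 0.45 rad and value of joint left_jaw above 0.17 rad and value of joint left_lever below 0.05 rad and distance of each of left_back, right_back from where it was at the start of the episode below 0.007 m and x of bar_center in the frame of fixture between -0.004 and 0.004 m and y of bar_center in the frame of fixture between -0.008 and 0.008 m); the robot touches nothing.
It fails at once if the right free handle is strained: pressed with more than 40 N (contact force between any of the fingers, the arm and right_handle above 40 N).
It fails at once if the board is shoved: a bolted handle is more than 7 mm from where it started (distance of any of left_back, right_back from where it was at the start of the episode above 0.007 m).
It fails at once if the bar is left unheld: both pliers off it (value of joint each of left_handle, right_handle above 0.3 rad).
It fails at once if a bystander is moved by more than 20 mm (distance of any of plaster_cube_center, cup, jar from where it was at the start of the episode above 0.02 m).
It also fails if it takes over 53 s, if anything falls off the work surface, if the arm or the gripper's body presses on something with over 40 N, if the wrist force passes 120 N, or if a joint passes its speed limit or range.

ROBOT

A 6-joint arm with a two-finger parallel gripper is mounted at the origin on the work surface. World frame = base frame: x ahead of the robot, y to its left, z up, the work surface at z = 0. Lengths are in m, angles in rad, forces in N, time in s.
With the tool pointing down it reaches from about 0.25 to 0.85 m from the base axis. Payload 12.5 kg.
Tool frame: the origin (TCP) lies at the very end of the fingers, on their centre line; the grasp point (between the pads) lies 19 mm behind it; z points along the fingers, y is the direction in which the jaws open and shut (so a half turn about z gives the same grasp; the last joint's range is limited). The gripper opens to 93 mm and grips with 3 to 60 N. Pads are 15 mm wide; open, the fingers measure 128 mm over their backs; the gripper's body (75 mm by 188 mm) begins 65 mm behind the grasp point.
Start: joints at [1.184, 0.351, 1.652, -0, 1.139, -0.085], TCP at [0.163, 0.525, 0.219] pointing down, gripper open.
Joint ranges: [-2.75, 2.75], [-0.79, 2.1], [0.01, 2.65], [-1.57, 4.71], [0.07, 3.14], [-2.87, 2.87]. Speed limits (rad/s): [2.22, 2.22, 2.79, 3.14, 3.14, 3.14].

INTERFACE

Orientations are given as [roll, pitch, yaw] about the fixed x, y, z axes, in that order (R = Rz(yaw) Ry(pitch) Rx(roll)).
In Python, from station import telemetry, vision, manip gives the robot as it stands. The module is installed in compiled form; this text tells all that it offers.
- The arm moves only by the tool send_rows, never from a script. Its argument "targets" is text: rows parted by semicolons, each of 7 numbers parted by spaces: the finger opening in m, from 0 to 0.093, then the shift along the tool's x, y, z in m, then the turn, a rotation vector about the tool's x, y, z in rad. A call has 1 to 20 rows; each row is the pose to reach, as a shift and turn from the pose commanded when the call began, along the tool's axes at that moment; what a row does not reach only later rows make up. A row lasts 1/8 s, in which the tool goes at most 62.5 mm and 10.7 degrees, less where a joint would pass 70% of its speed; a pose out of reach is approached as far as the arm can. A call with a gripper value outside its range is refused whole. The fingers move at their own pace and stop on an object; "force" is the grip in N (left out, the last holds). Time passes only in rows, so rows that repeat a pose let the fingers close. It gives the time, the measured TCP pose, the force and the opening at its end, in the units of the state.
- telemetry.state(): the state, without advancing time (a new reading comes with each control period).
- vision.get_image(name): name is "scene" or "top"; returns a dict with "pixels" (480x640x3 uint8, red, green, blue), "camera_matrix" (3x3 intrinsics, pixels), "rvec" (rotation vector, rad) and "tvec" (3), from world to camera coordinates, as OpenCV has them. Camera axes: x right, y down, z forward; pixel columns grow to the right and rows downward; lengths in m; the calibration is good to about 2 mm. A picture is of the moment at which its call begins. There is no depth.
- manip.sign_off(): hands the job in, once; it reports no verdict.
The state is a dict: "time": time; "joints": joint angles; "dq": joint speeds; "tau": joint torques, N m; "eef_pos": TCP position; "tcp_rot": TCP orientation; "contact_force": force on the tool from outside, world axes, zero at the start; "ft_torque": the same for the moment, N m; "width": opening from 0.0 (shut) to 1.0 (fully open).
Only numpy, scipy, OpenCV 4.12 (cv2) and the standard library are available. Lean on these libraries where they do the work, as an engineer would, in place of code of your own. Each camera call takes 0.05 s, during which the arm holds its last target. There are 200 camera calls.

## Working session

There is one attempt and no reset: what is moved stays moved. The work goes in short steps, Python scripts to look and compute and a tool call to move; the robot and the scene stay as the last step left them, time stands still between calls to the robot, and variables do not carry over. Pictures are saved under pics/ and viewed, about 8 in all and at most 12, crops included, and the job is handed in when it is done.

Besides the shell and the picture viewer there is one more tool, called after "Emit:" by a JSON object that holds its "name" and its "arguments". send_rows: Moves the arm, as the interface text tells. Its arguments: {"type":"object","properties":{"targets":{"type":"string"},"force":{"type":"number"}},"required":["targets"]}

```bash
mkdir -p pics; ls; python3 - <<'E'
from station import telemetry, vision
import cv2,json,pickle
s=telemetry.state();print(s)
for n in("scene","top"):
    d=vision.get_image(n);pickle.dump(d,open(f"{n}0.pkl","wb"));cv2.imwrite(f"pics/{n}0.png",d["pixels"][:,:,::-1])
    print(n,d["camera_matrix"].tolist(),d["rvec"],d["tvec"])
E
```

```text
pics
{'time': 0.0, 'joints': array([ 1.18439589e+00,  3.51240496e-01,  1.65244021e+00, -3.26550267e-05,
        1.13910114e+00, -8.46095136e-02]), 'dq': array([-0.00108179, -0.00015847, -0.00065094,  0.00157586,  0.00101861,
       -0.00032258]), 'tau': array([-1.10955465e-03, -4.97317171e+01, -2.85252982e+01,  6.98549696e-02,
        2.54792604e-02, -7.92909623e-05]), 'eef_pos': array([0.16333122, 0.52481708, 0.21809297]), 'tcp_rot': array([-3.14040521e+00, -7.09597691e-05,  2.83981536e+00]), 'contact_force': array([-0.14736477, -0.1314467 ,  1.50534187]), 'ft_torque': array([-0.03040181, -0.06375762,  0.04407527]), 'width': 1.003474927374617}
scene [[519.1212319293777, 0.0, 328.993143514237], [0.0, 519.1212319293777, 242.85488649542995], [0.0, 0.0, 1.0]] [ 2.44331245  0.84737012 -0.26108092] [-0.42657985 -0.22247849  1.13062955]
top [[591.4346158856702, 0.0, 320.21406639426897], [0.0, 591.4346158856702, 237.57725789025804], [0.0, 0.0, 1.0]] [ 2.20555682 -2.00817635  0.20925459] [-0.01236135  0.53837262  1.10921128]
```

View pics/scene0.png

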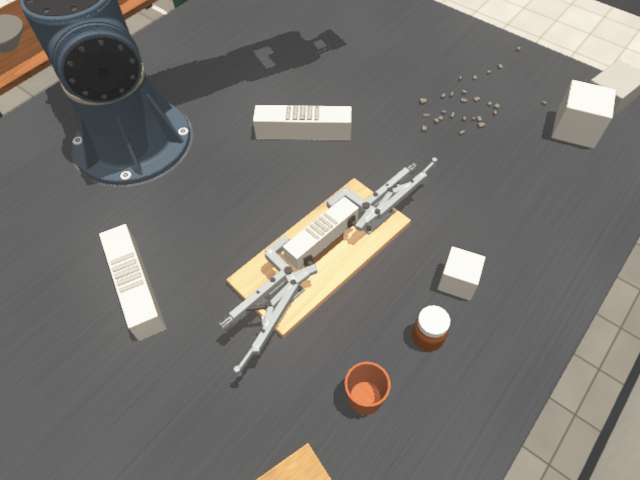

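View pics/top0.png

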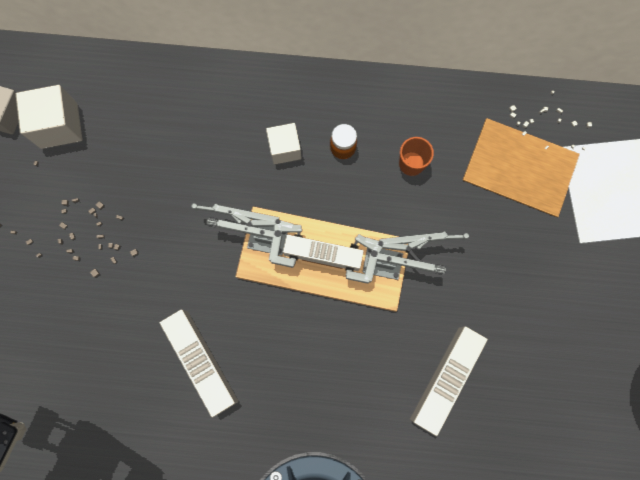

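The pictures show the board near the top-view centre (corners about (250,210), (407,240), (397,308) and (238,277)). The left pliers are shut, with the tail at about (195,206). The right pliers are open, with the tail at about (466,236). Next I measure the board pose from its mask.

```bash
cat > h.py <<'E'
import numpy as np,cv2,pickle
def cam(d):
    R=cv2.Rodrigues(np.array(d["rvec"],float))[0];t=np.array(d["tvec"],float).ravel();return d["camera_matrix"],R,t
def ray(d,uv,z):
    K,R,t=cam(d);uv=np.atleast_2d(np.asarray(uv,float));C=-R.T@t
    v=(np.linalg.inv(K)@np.c_[uv,np.ones(len(uv))].T).T@R
    return C+v*((z-C[2])/v[:,2])[:,None]
def proj(d,P):
    return cv2.projectPoints(np.atleast_2d(np.asarray(P,float)),np.array(d["rvec"],float),np.array(d["tvec"],float),d["camera_matrix"],None)[0][:,0]
def f2w(pose,p):
    x,y,a=pose;p=np.atleast_2d(np.asarray(p,float));c,s=np.cos(a),np.sin(a)
    return np.c_[x+c*p[:,0]-s*p[:,1],y+s*p[:,0]+c*p[:,1],p[:,2]]
def overlay(d,pose,pts,fn,box,k):
    im=d["pixels"][:,:,::-1].copy();x0,y0,x1,y1=box
    im=cv2.resize(im[y0:y1,x0:x1],None,fx=k,fy=k,interpolation=cv2.INTER_CUBIC)
    for p in proj(d,f2w(pose,pts)):
        q=((p-[x0,y0]+.5)*k).astype(int);cv2.drawMarker(im,tuple(int(v) for v in q),(0,0,255),cv2.MARKER_CROSS,12,1)
    cv2.imwrite(fn,im)
PTS=np.array([[38,267,79],[89,-262,79],[18,95,76],[18,-95,76],[15,235,68],[15,-235,68],[75,165,18],[75,-165,18],[-75,165,18],[-75,-165,18],
 [-18,75,88],[18,75,88],[-18,-75,88],[18,-75,88],[51,178,76],[73,-175,76],[8.5,177,76],[8.5,-177,76]])/1000
E
python3 - <<'E'
from h import *
for n,box in(("top",(180,180,480,320)),("scene",(205,140,445,380))):
    d=pickle.load(open(n+"0.pkl","rb"));K,R,t=cam(d);print(n,"C",-R.T@t)
    hsv=cv2.cvtColor(d["pixels"],cv2.COLOR_RGB2HSV)
    m=cv2.inRange(hsv,(8,80,120),(30,255,255));x0,y0,x1,y1=box;k=np.zeros_like(m);k[y0:y1,x0:x1]=255;m&=k
    ys,xs=np.nonzero(cv2.morphologyEx(m,cv2.MORPH_OPEN,np.ones((3,3))))
    P=ray(d,np.c_[xs,ys],.018)[:,:2].astype(np.float32)
    r=cv2.minAreaRect(P*1000);print(r)
    a=np.radians(r[2]); a=a if r[1][0]<r[1][1] else a-np.pi/2
    print("pose",r[0],a)
    if n=="top": pose=(r[0][0]/1000,r[0][1]/1000,a)
    overlay(d,pose,PTS,f"pics/{n}_ov.png",box,2.6 if n=="top" else 2.4)
E
```

```text
top C [0.29957201 0.01726874 1.19595399]
((522.6446533203125, -51.0025634765625), (246.51275634765625, 520.6351318359375), 12.721612930297852)
pose (522.6446533203125, -51.0025634765625) 0.2220340317979814
scene C [ 0.83790461 -0.36169383  0.82272939]
((600.2267456054688, 15.190582275390625), (332.6518249511719, 344.06365966796875), 83.30587768554688)
pose (600.2267456054688, 15.190582275390625) 1.4539618518764663
```

View pics/top_ov.png

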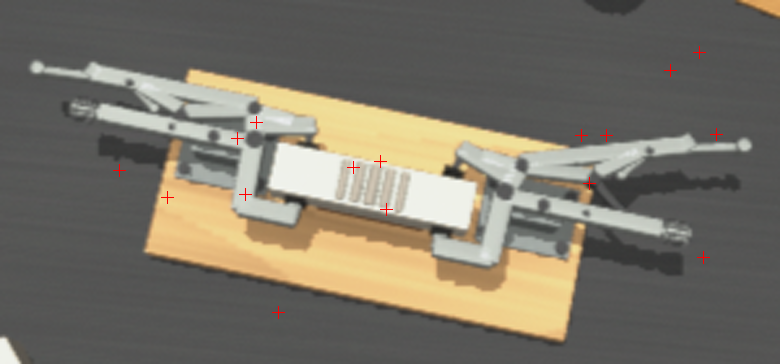

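View pics/scene_ov.png

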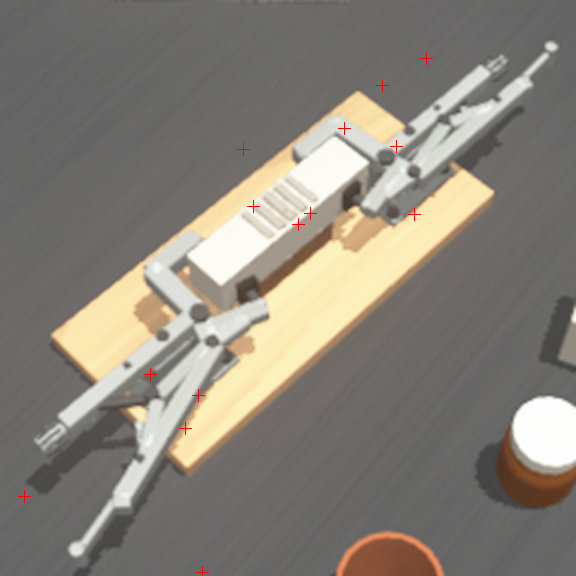

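The overlay misses because another orange thing got into the mask. I fit the pose instead from corners and tails read off both crops.

```bash
cat > fit.py <<'E'
from h import *
from scipy.optimize import least_squares
T=pickle.load(open("top0.pkl","rb"));S=pickle.load(open("scene0.pkl","rb"))
top={(75,165,18):(189,70),(-75,-165,18):(565,341),(-75,165,18):(145,251),(38,267,79):(37,68),(89,-262,79):(744,145),(18,75,88):(277,141),(-18,75,88):(268,190),(18,-75,88):(476,181),(-18,-75,88):(469,228)}
sc={(-75,165,18):(359,92),(75,165,18):(493,192),(75,-165,18):(187,472),(-75,-165,18):(52,338),(38,267,79):(551,46),(89,-262,79):(76,549)}
A=np.array(list(top))/1e3;a=np.array(list(top.values()))/2.6+[180,180]-.5
B=np.array(list(sc))/1e3;b=np.array(list(sc.values()))/2.4+[205,140]-.5
def res(p): return np.r_[(proj(T,f2w(p,A))-a).ravel(),(proj(S,f2w(p,B))-b).ravel()]
r=least_squares(res,(.45,0,-.2),loss="soft_l1");pose=r.x
if __name__=="__main__":
    print(pose);print(np.round(res(pose).reshape(-1,2),1).tolist())
    P=np.array([[51,178,68],[73,-175,68],[8.5,-177,68],[38,267,68],[89,-262,68],[89,262,68]])/1e3
    print(np.round(f2w(pose,P),4))
    for w,uv in(("Ltail",a[3]),("Rtail",a[4])):print(w,ray(T,uv,.079))
E
python3 fit.py
```

```text
[ 0.50497222  0.028503   -0.11312747]
[[0.1, -0.5], [0.3, 0.0], [-0.0, 0.7], [-0.1, -0.2], [0.1, -0.3], [1.2, 0.4], [0.6, -0.4], [1.5, 0.8], [0.6, 1.0], [-0.3, -0.7], [1.2, 0.1], [0.6, -1.4], [-0.2, -1.2], [0.6, 0.2], [1.4, -0.1]]
[[ 0.5757  0.1996  0.068 ]
 [ 0.5578 -0.1536  0.068 ]
 [ 0.4934 -0.1483  0.068 ]
 [ 0.5729  0.2895  0.068 ]
 [ 0.5638 -0.2419  0.068 ]
 [ 0.623   0.2788  0.068 ]]
Ltail [[0.57256536 0.28920477 0.079     ]]
Rtail [[ 0.56315374 -0.24168354  0.079     ]]
```

```bash
cat > go.py <<'E'
import sys,numpy as np
from station import telemetry
from scipy.spatial.transform import Rotation as Ro
from h import *
POSE=tuple(np.load("pose.npy"))
def st():
    s=telemetry.state();p=s["eef_pos"];R=Ro.from_euler("xyz",s["tcp_rot"])
    x,y,a=POSE;c,sn=np.cos(a),np.sin(a);q=np.array([c*(p[0]-x)+sn*(p[1]-y),-sn*(p[0]-x)+c*(p[1]-y),p[2]])
    f=s["contact_force"]
    print("t",round(s["time"],2),"fix mm",np.round(q*1e3,1),"rpy",np.round(s["tcp_rot"],4),"Ffix",np.round([c*f[0]+sn*f[1],-sn*f[0]+c*f[1],f[2]],2),"w",round(s["width"]*93,1))
    return p,R
def to(fx,fy,z,dyaw=0,tilt=(0,0)):
    p,R=st();Rt=Ro.from_euler("xyz",[np.pi,0,POSE[2]+np.pi/2+dyaw])
    w=f2w(POSE,[fx/1e3,fy/1e3,z/1e3])[0]
    print("shift",np.round(R.inv().apply(w-p),4),"turn",np.round((R.inv()*Rt).as_rotvec(),4))
if __name__=="__main__":
    a=[float(v) for v in sys.argv[1:]]
    to(*a) if a else st()
E
python3 -c "
from fit import *;np.save('pose.npy',pose)"
python3 go.py 41 -177 130
```

```text
t 0.1 fix mm [-395.5  454.6  218.2] rpy [-3.1406e+00 -1.0000e-04  2.8398e+00] Ffix [-0.72  0.03 -0.1 ] w 92.9
shift [-0.5472 -0.5385  0.0887] turn [-9.0000e-04  7.0000e-04  1.3821e+00]
```

Emit:
{"name": "send_rows", "arguments": {"targets": "0.093 -0.5472 -0.5385 0.04 0 0 1.382;0.093 -0.5472 -0.5385 0.04 0 0 1.382;0.093 -0.5472 -0.5385 0.04 0 0 1.382;0.093 -0.5472 -0.5385 0.04 0 0 1.382;0.093 -0.5472 -0.5385 0.04 0 0 1.382;0.093 -0.5472 -0.5385 0.04 0 0 1.382;0.093 -0.5472 -0.5385 0.04 0 0 1.382;0.093 -0.5472 -0.5385 0.04 0 0 1.382;0.093 -0.5472 -0.5385 0.04 0 0 1.382;0.093 -0.5472 -0.5385 0.04 0 0 1.382;0.093 -0.5472 -0.5385 0.04 0 0 1.382;0.093 -0.5472 -0.5385 0.04 0 0 1.382;0.093 -0.5472 -0.5385 0.04 0 0 1.382;0.093 -0.5472 -0.5385 0.04 0 0 1.382;0.093 -0.5472 -0.5385 0.088 0 0 1.382;0.093 -0.5472 -0.5385 0.088 0 0 1.382;0.093 -0.5472 -0.5385 0.088 0 0 1.382", "force": 20}}

```text
time: 2.22
eef_pos: [0.5262, -0.1509, 0.1321]
tcp_rot: [3.141, 0.0, 1.459]
contact_force: [0.6, -0.0, -0.3]
width: 0.998
```

```bash
python3 go.py 41 -177 49; python3 - <<'E'
from station import vision
import cv2
d=vision.get_image("scene");cv2.imwrite("pics/s1.png",cv2.resize(d["pixels"][180:440,130:450,::-1],None,fx=2,fy=2))
E
```

```text
t 2.23 fix mm [  41.3 -175.9  132.1] rpy [3.1407e+00 2.0000e-04 1.4588e+00] Ffix [ 0.62  0.07 -0.29] w 92.8
shift [-0.0011 -0.0004  0.0831] turn [0.0009 0.0002 0.0012]
```

View pics/s1.png

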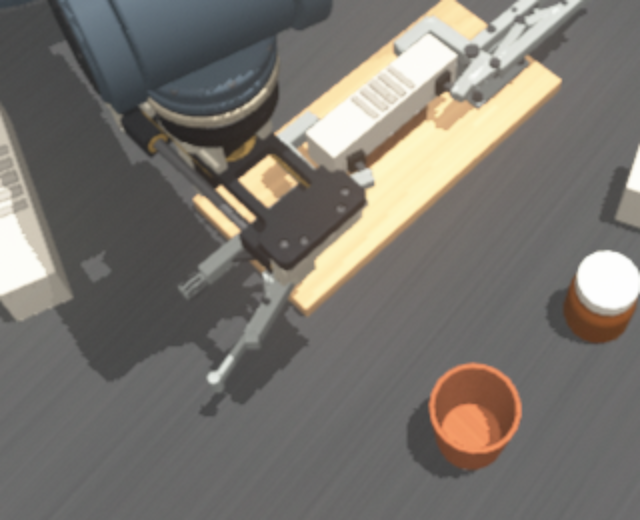

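The gripper stands over the right handles, around (290,215) in the crop, with both handles leaving below it. Going down.

Emit:
{"name": "send_rows", "arguments": {"targets": "0.093 -0.001 0 0.025 0 0 0;0.093 -0.001 0 0.045 0 0 0;0.093 -0.001 0 0.06 0 0 0;0.093 -0.001 0 0.075 0 0 0;0.093 -0.001 0 0.083 0 0 0;0.093 -0.001 0 0.083 0 0 0"}}

```text
time: 3.02
eef_pos: [0.5256, -0.1526, 0.0474]
tcp_rot: [-3.141, -0.0, 1.458]
contact_force: [-0.3, 0.7, 0.4]
width: 1.0
```

```bash
python3 go.py 47 -177 49
```

```text
t 3.02 fix mm [  41.  -177.6   47.4] rpy [-3.1410e+00 -1.0000e-04  1.4578e+00] Ffix [-0.43  0.66  0.43] w 93.0
shift [ 0.0006  0.006  -0.0016] turn [-0.0006 -0.0001  0.0002]
```

Emit:
{"name": "send_rows", "arguments": {"targets": "0.093 0 0.006 -0.001 0 0 0;0.093 0 0.010 -0.001 0 0 0;0.093 0 0.012 -0.001 0 0 0;0.093 0 0.012 -0.001 0 0 0"}}

```text
time: 3.52
eef_pos: [0.5378, -0.154, 0.0487]
tcp_rot: [3.141, 0.0, 1.458]
contact_force: [-0.0, 0.2, 0.7]
width: 1.002
```

Emit:
{"name": "send_rows", "arguments": {"targets": "0.093 0 0.001 0 0 0 0;0.093 0 0.001 0 0 0 0"}}

```text
time: 3.78
eef_pos: [0.5386, -0.1541, 0.0486]
tcp_rot: [-3.142, 0.0, 1.458]
contact_force: [0.1, 0.7, -0.4]
width: 1.003
```

```bash
python3 go.py
```

```text
t 3.77 fix mm [  54.1 -177.7   48.6] rpy [-3.1415  0.      1.4578] Ffix [ 0.04  0.75 -0.36] w 93.3
```

Emit:
{"name": "send_rows", "arguments": {"targets": "0.093 0 0.001 0 0 0 0;0.093 0 0.001 0 0 0 0"}}

```text
time: 4.03
eef_pos: [0.5387, -0.1541, 0.0485]
tcp_rot: [-3.139, -0.0, 1.458]
contact_force: [-4.7, 0.2, 2.8]
width: 1.001
```

Emit:
{"name": "send_rows", "arguments": {"targets": "0.093 0 0.0005 0 0 0 0;0.093 0 0.0005 0 0 0 0"}}

```text
time: 4.28
eef_pos: [0.5388, -0.1541, 0.0484]
tcp_rot: [-3.138, -0.0, 1.458]
contact_force: [-6.4, 0.3, 3.2]
width: 0.996
```

Emit:
{"name": "send_rows", "arguments": {"targets": "0.093 0 0.0005 0 0 0 0;0.093 0 0.0005 0 0 0 0"}}

```text
time: 4.53
eef_pos: [0.5393, -0.1542, 0.0484]
tcp_rot: [-3.138, -0.0, 1.458]
contact_force: [-7.7, -0.6, 4.2]
width: 1.0
```

```bash
python3 go.py
```

```text
t 4.53 fix mm [  54.7 -177.6   48.4] rpy [-3.1383e+00 -3.0000e-04  1.4581e+00] Ffix [-7.61 -1.47  4.16] w 93.0
```

Contact was felt at a TCP of about 54.2, with a stiffness of about 5 N/mm. I back off and close with the back finger kept just touching.

Emit:
{"name": "send_rows", "arguments": {"targets": "0.093 0 -0.0018 0 0 0 0;0.089 0 -0.0038 0 0 0 0;0.085 0 -0.0058 0 0 0 0;0.081 0 -0.0078 0 0 0 0;0.077 0 -0.0098 0 0 0 0;0.073 0 -0.0118 0 0 0 0;0.070 0 -0.0133 0 0 0 0;0.070 0 -0.0133 0 0 0 0"}}

```text
time: 5.52
eef_pos: [0.5274, -0.1529, 0.0487]
tcp_rot: [-3.142, 0.0, 1.458]
contact_force: [-0.3, -0.4, 0.1]
width: 0.749
```

```bash
python3 go.py
```

```text
t 5.53 fix mm [  42.7 -177.7   48.7] rpy [-3.1416  0.      1.4578] Ffix [-0.23 -0.39  0.11] w 69.7
```

Emit:
{"name": "send_rows", "arguments": {"targets": "0.068 0 -0.001 0 0 0 0;0.066 0 -0.002 0 0 0 0;0.064 0 -0.003 0 0 0 0;0.062 0 -0.004 0 0 0 0;0.060 0 -0.005 0 0 0 0;0.060 0 -0.005 0 0 0 0"}}

```text
time: 6.28
eef_pos: [0.5231, -0.1527, 0.0489]
tcp_rot: [3.14, 0.001, 1.458]
contact_force: [4.7, -3.3, -1.2]
width: 0.651
```

```bash
python3 go.py
```

```text
t 6.28 fix mm [  38.4 -178.    48.9] rpy [3.1399e+00 6.0000e-04 1.4575e+00] Ffix [ 5.09 -2.74 -1.25] w 60.5
```

Emit:
{"name": "send_rows", "arguments": {"targets": "0.060 0 0.001 0 0 0 0;0.060 0 0.001 0 0 0 0"}}

```text
time: 6.52
eef_pos: [0.5231, -0.1527, 0.0487]
tcp_rot: [-3.141, 0.0, 1.458]
contact_force: [-2.0, -4.7, 3.4]
width: 0.65
```

```bash
python3 go.py
```

```text
t 6.53 fix mm [  38.5 -178.    48.7] rpy [-3.1409e+00  3.0000e-04  1.4578e+00] Ffix [-1.43 -4.93  3.4 ] w 60.4
```

Emit:
{"name": "send_rows", "arguments": {"targets": "0.059 -0.0005 -0.0005 0 0 0 0;0.058 -0.0007 -0.001 0 0 0 0;0.057 -0.0009 -0.0015 0 0 0 0;0.056 -0.001 -0.002 0 0 0 0;0.055 -0.001 -0.0025 0 0 0 0;0.055 -0.001 -0.0025 0 0 0 0"}}

```text
time: 7.28
eef_pos: [0.5207, -0.1526, 0.0487]
tcp_rot: [-3.141, -0.001, 1.457]
contact_force: [-0.6, 2.3, 6.2]
width: 0.596
```

```bash
python3 go.py
```

```text
t 7.28 fix mm [  36.1 -178.2   48.7] rpy [-3.1411e+00 -8.0000e-04  1.4573e+00] Ffix [-0.83  2.18  6.23] w 55.4
```

Emit:
{"name": "send_rows", "arguments": {"targets": "0.054 0 -0.0005 0 0 0 0;0.053 0 -0.001 0 0 0 0;0.052 0 -0.0015 0 0 0 0;0.051 0 -0.002 0 0 0 0;0.050 -0.0003 -0.0025 0 0 0 0;0.050 -0.0003 -0.0025 0 0 0 0"}}

```text
time: 8.02
eef_pos: [0.5181, -0.1527, 0.0486]
tcp_rot: [-3.141, -0.001, 1.458]
contact_force: [-1.6, 4.3, 5.5]
width: 0.535
```

```bash
python3 go.py
```

```text
t 8.03 fix mm [  33.4 -178.5   48.6] rpy [-3.1408e+00 -6.0000e-04  1.4579e+00] Ffix [-2.1   4.04  5.46] w 49.8
```

Emit:
{"name": "send_rows", "arguments": {"targets": "0.049 0.0004 -0.0008 0 0 0 0;0.048 0.0005 -0.0013 0 0 0 0;0.047 0.0005 -0.0018 0 0 0 0;0.046 0.0005 -0.0023 0 0 0 0;0.0455 0.0005 -0.0025 0 0 0 0;0.0455 0.0005 -0.0025 0 0 0 0"}}

```text
time: 8.78
eef_pos: [0.5156, -0.1523, 0.0484]
tcp_rot: [-3.141, -0.0, 1.458]
contact_force: [-0.9, -0.5, -0.7]
width: 0.492
```

```bash
python3 go.py
```

```text
t 8.78 fix mm [  31.  -178.4   48.4] rpy [-3.1408e+00 -1.0000e-04  1.4579e+00] Ffix [-0.83 -0.63 -0.69] w 45.8
```

Emit:
{"name": "send_rows", "arguments": {"targets": "0.0445 0 -0.0005 0 0 0 0;0.0435 0 -0.001 0 0 0 0;0.0425 0 -0.0013 0 0 0 0;0.0415 0 -0.0015 0 0 0 0;0.0415 0 -0.0015 0 0 0 0;0.0415 0 -0.0015 0 0 0 0"}}

```text
time: 9.52
eef_pos: [0.5139, -0.1521, 0.0484]
tcp_rot: [-3.14, -0.0, 1.458]
contact_force: [-5.2, -0.1, -0.5]
width: 0.453
```

```bash
python3 go.py
```

```text
t 9.53 fix mm [  29.3 -178.4   48.4] rpy [-3.1404e+00 -2.0000e-04  1.4577e+00] Ffix [-5.2  -0.73 -0.49] w 42.1
```

It is at its stop, with 42 mm across the handles. I open, rise and look.

Emit:
{"name": "send_rows", "arguments": {"targets": "0.046 0 -0.001 0 0 0 0;0.055 0 -0.001 0 0 0 0;0.07 0 -0.001 0 0 0 0;0.08 0 -0.001 0 0 0 0;0.08 0 -0.001 -0.03 0 0 0;0.08 0 -0.001 -0.08 0 0 0;0.08 0 -0.001 -0.13 0 0 0;0.08 0.06 -0.001 -0.15 0 0 0;0.08 0.12 -0.001 -0.15 0 0 0;0.08 0.18 -0.001 -0.15 0 0 0;0.08 0.24 -0.001 -0.15 0 0 0;0.08 0.30 -0.001 -0.15 0 0 0;0.08 0.30 -0.001 -0.15 0 0 0"}}

```text
time: 11.15
eef_pos: [0.5471, 0.1494, 0.1985]
tcp_rot: [3.141, -0.0, 1.462]
contact_force: [-0.4, -0.5, -0.9]
width: 0.863
```

```bash
cat > look.py <<'E'
import sys
from station import vision
from h import *
n=sys.argv[1];P=np.load("pose.npy")
Q=PTS.copy()
for n_,box,k in(("scene",(205,140,445,380),2.4),("top",(180,180,480,320),2.6)):
    d=vision.get_image(n_);pickle.dump(d,open(f"{n_}{n}.pkl","wb"))
    overlay(d,P,[[.038,-.267,.079],[.038,.267,.079],[.089,.262,.079],[-.075,-.165,.018],[.075,-.165,.018],[.075,.165,.018],[-.075,.165,.018]],f"pics/{n_}_{n}.png",box,k)
E
python3 go.py; python3 look.py 1
```

```text
t 11.15 fix mm [ 28.2 124.9 198.5] rpy [ 3.1415e+00 -5.0000e-04  1.4621e+00] Ffix [-0.3  -0.56 -0.93] w 80.3
```

View pics/scene_1.png

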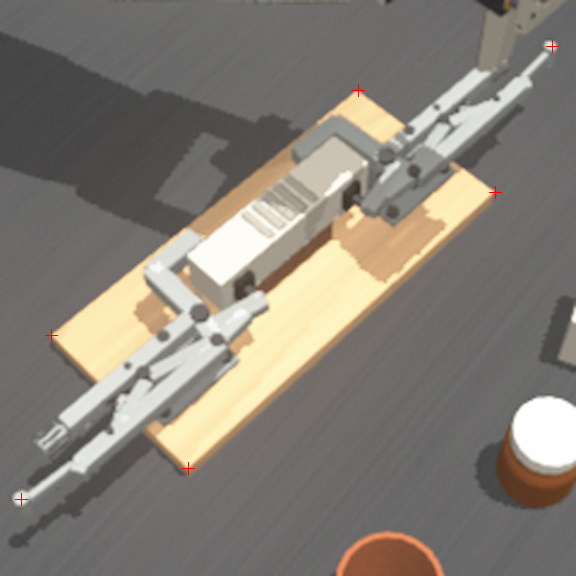

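The right pliers are shut: tail at (21,498), exactly on the predicted locked mark. The board corners sit on their marks. Now the left lever.

```bash
python3 go.py 8 268 130
```

```text
t 11.25 fix mm [ 28.5 121.7 198.4] rpy [-3.1413e+00  3.0000e-04  1.4590e+00] Ffix [-0.04  0.42  0.62] w 80.3
shift [ 0.1464 -0.0203  0.0684] turn [-0.0003  0.0003  0.0013]
```

Emit:
{"name": "send_rows", "arguments": {"targets": "0 0.06 -0.0203 0.02 0 0 0;0 0.12 -0.0203 0.04 0 0 0;0 0.1464 -0.0203 0.068 0 0 0;0 0.1464 -0.0203 0.068 0 0 0;0 0.1464 -0.0203 0.068 0 0 0;0 0.1464 -0.0203 0.068 0 0 0;0 0.1464 -0.0203 0.068 0 0 0"}}

```text
time: 12.12
eef_pos: [0.5441, 0.293, 0.1315]
tcp_rot: [3.141, -0.001, 1.457]
contact_force: [0.4, -0.4, 0.4]
width: 0.156
```

```bash
python3 go.py 8 268 50
```

```text
t 12.12 fix mm [  9.  267.2 131.5] rpy [ 3.1406e+00 -6.0000e-04  1.4566e+00] Ffix [ 0.48 -0.37  0.37] w 14.5
shift [ 0.0007 -0.0011  0.0815] turn [ 0.001  -0.0005 -0.0011]
```

Emit:
{"name": "send_rows", "arguments": {"targets": "0 0 -0.001 0 0 0 0;0 0 -0.001 0 0 0 0;0 0 -0.001 0.02 0 0 0;0 0 -0.001 0.04 0 0 0;0 0 -0.001 0.06 0 0 0;0 0 -0.001 0.075 0 0 0;0 0 -0.001 0.081 0 0 0;0 0 -0.001 0.081 0 0 0"}}

```text
time: 13.12
eef_pos: [0.5426, 0.2939, 0.0495]
tcp_rot: [-3.141, 0.0, 1.458]
contact_force: [-0.4, 0.5, 0.0]
width: 0.004
```

```bash
python3 go.py 8 268 50
```

```text
t 13.12 fix mm [  7.5 268.   49.5] rpy [-3.1414e+00  1.0000e-04  1.4578e+00] Ffix [-0.48  0.42  0.04] w 0.4
shift [ 0.      0.0005 -0.0005] turn [-0.0002  0.0001  0.0002]
```

Emit:
{"name": "send_rows", "arguments": {"targets": "0 0 0.003 0 0 0 0;0 0 0.006 0 0 0 0;0 0 0.008 0 0 0 0;0 0 0.0095 0 0 0 0;0 0 0.011 0 0 0 0;0 0 0.012 0 0 0 0;0 0 0.012 0 0 0 0"}}

```text
time: 14.0
eef_pos: [0.5544, 0.2926, 0.0496]
tcp_rot: [-3.141, -0.0, 1.458]
contact_force: [-1.8, 0.7, 0.8]
width: 0.006
```

```bash
python3 go.py
```

```text
t 14.0 fix mm [ 19.3 268.   49.6] rpy [-3.1414e+00 -1.0000e-04  1.4578e+00] Ffix [-1.87  0.47  0.82] w 0.5
```

Contact is light. On by 1.5 mm per row.

Emit:
{"name": "send_rows", "arguments": {"targets": "0 0 0.0015 0 0 0 0;0 0 0.003 0 0 0 0;0 0 0.0045 0 0 0 0;0 0 0.006 0 0 0 0;0 0 0.0075 0 0 0 0;0 0 0.009 0 0 0 0;0 0 0.009 0 0 0 0"}}

```text
time: 14.88
eef_pos: [0.5638, 0.2914, 0.0496]
tcp_rot: [3.141, 0.0, 1.458]
contact_force: [0.6, -1.5, -0.5]
width: 0.003
```

```bash
python3 go.py
```

```text
t 14.88 fix mm [ 28.7 267.8  49.6] rpy [3.1412e+00 1.0000e-04 1.4577e+00] Ffix [ 0.8  -1.45 -0.51] w 0.3
```

The force dropped, so the lever probably released. Back off, rise, move clear and look.

Emit:
{"name": "send_rows", "arguments": {"targets": "0 0 -0.006 0 0 0 0;0 0.01 -0.015 0 0 0 0;0 0.01 -0.015 -0.04 0 0 0;0 0.01 -0.015 -0.09 0 0 0;0 0.01 -0.06 -0.14 0 0 0;0 0.01 -0.12 -0.15 0 0 0;0 0.01 -0.18 -0.15 0 0 0;0 0.01 -0.22 -0.15 0 0 0;0 0.01 -0.22 -0.15 0 0 0"}}

```text
time: 16.0
eef_pos: [0.3435, 0.3268, 0.2]
tcp_rot: [3.142, -0.0, 1.461]
contact_force: [0.2, -0.4, -0.1]
width: 0.008
```

```bash
python3 go.py; python3 look.py 2
```

```text
t 16.0 fix mm [-194.1  278.2  200. ] rpy [ 3.1416e+00 -2.0000e-04  1.4606e+00] Ffix [ 0.28 -0.39 -0.07] w 0.7
```

View pics/scene_2.png

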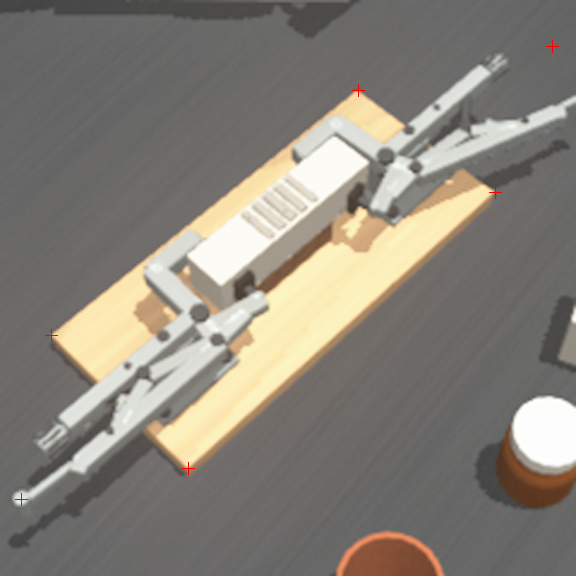

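View pics/top_2.png

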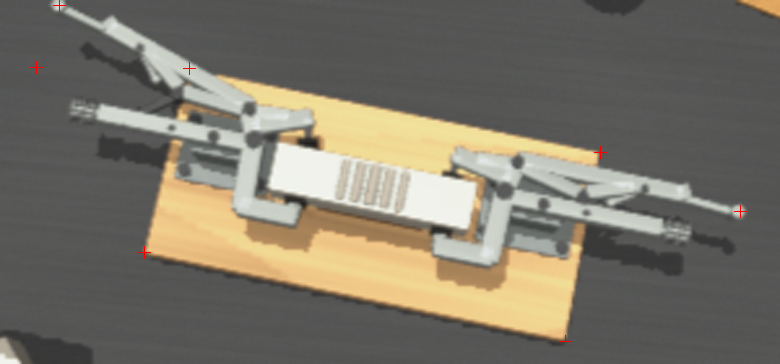

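The left tail is at (59,5), on the wide-open mark. The right tail is at (740,211), on the locked mark. The board corners are on their marks, the bar has not moved, and the robot is clear. Handing in.

```bash
python3 -c "
from station import manip;print(manip.sign_off())"
```

```text
the job is handed in; nothing more can be done
None
```

The job is handed in, at about 16 s on the robot clock. I closed the right pliers until they locked on the bar. Then I pushed the left release lever's tail towards fixture +x with the shut fingers, until the left pliers let go and sprang open.

- **Pliers:** in the last pictures the right tail lies on its locked mark and the left tail on its wide-open mark. When I let go of the right pliers, the gripper measured 42 mm across the handles, where 43 mm is locked.
- **Board and bar:** the board corners lie on their starting marks to within a pixel or so (1 px is about 2 mm). The bar looks unmoved.
- **Robot:** the arm is clear of everything. The highest sideways force I read was about 8 N, briefly, when the finger first touched the right bolted handle.

No check failed or disagreed. I could not measure the right pad's force on the bar, so I inferred it from the locked handle. My first board measurement was wrong because another orange object got into the mask, and I redid it from points in both views before moving.

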